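# Release the finned power module from an open chassis

### The arm

A 6-joint arm with a two-finger parallel gripper is mounted at the origin on the work surface. World frame = base frame: x ahead of the robot, y to its left, z up, the work surface at z = 0. Lengths are in m, angles in rad, forces in N, time in s.
With the tool pointing down it reaches from about 0.275 to 1 m from the base axis. Payload 8.4 kg.
Tool frame: the origin (TCP) lies at the very end of the fingers, on their centre line; the grasp point (between the pads) lies 19 mm behind it; z points along the fingers, y is the line along which they close (so a half turn about z gives the same grasp; the last joint's range is limited). The gripper opens to 85 mm and grips with 20 to 120 N. Pads are 22 mm wide; open, the fingers measure 114 mm over their backs; the gripper's body (76 mm by 85 mm) begins 54 mm behind the grasp point. The pads swing forward as they close: fully open they stand 13 mm farther back than shut.
Start: joints at [1.157, 0.353, 1.633, -0, 1.155, -0.002], TCP at [0.25, 0.573, 0.231] pointing down, gripper open.
Joint ranges: [-2.63, 2.63], [-0.92, 2.1], [0.06, 2.66], [-1.3, 4.44], [0, 2.69], [-3.02, 3.02]. Speed limits (rad/s): [2.22, 2.22, 2.79, 3.14, 3.14, 3.14].

### API

Orientations are given as a rotation vector (axis times angle).
In Python, from rig import r gives the robot as it stands. The module is installed in compiled form; this text tells all that it offers.
- The arm moves only by the tool apply_moves, never from a script. Its argument "moves" is a list of rows, each a list of 7 numbers: the shift along the tool's x, y, z normalised to -1 to 1, where 1 is 20 cm, then the turn, a rotation vector about the tool's x, y, z normalised to -1 to 1, where 1 is 360 degrees, then the closure in counts, from 0 (fully open) to 255 (shut). A call has 1 to 5 rows; each row is the pose to reach, as a shift and turn from the pose commanded when the call began, along the tool's axes at that moment, turning the shorter way round; what a row does not reach only later rows make up. A row lasts 1/12 s, in which the tool goes at most 41.7 mm and 7.16 degrees, less where a joint would pass 70% of its speed; a pose out of reach is approached as far as the arm can. A call with a number of a shift or a turn outside -1 to 1 is refused whole. A call with a gripper value outside its range is refused whole. The fingers move at their own pace and stop on an object; "force" is the grip in N (left out, the last holds). Time passes only in rows, so rows that repeat a pose let the fingers close. It gives the time, the measured TCP pose, the force, the opening and the grip force at its end, in the units of the state.
- r.get_obs(): the state, without advancing time (a new reading comes with each control period).
- r.grab_frame(name): name is "scene" or "top" or "wrist"; returns the picture (384x512x3 uint8, blue, green, red); there is no depth.
- r.camera_info(name): a dict with "K" (3x3 intrinsics, pixels), "cam_to_world" (4x4, takes a point from camera to world coordinates); the wrist camera has in their place "mount" (4x4, takes a point from camera to tool coordinates, whose origin is the TCP and whose axes are the flange's). Camera axes: x right, y down, z forward; pixel columns grow to the right and rows downward; lengths in m; the calibration is good to about 2 mm. A picture is of the moment at which its call begins: read the wrist's pose just before it. camera_info takes no time and is no camera call.
- r.hand_in(): hands the job in; it is judged then, once.
The state is a dict: "t": time; "joint_positions": joint angles; "dq": joint speeds; "joint_efforts": joint torques, N m; "ee_pos": TCP position; "tool_rot": TCP orientation; "wrist_force": force on the tool from outside, world axes, zero at the start; "wrist_torque": the same for the moment, N m; "gripper_width": finger opening in m; "finger_force": force on a finger pad.
Only numpy, scipy, OpenCV 4.12 (cv2) and the standard library are available. Lean on these libraries where they do the work, as an engineer would, in place of code of your own. Each camera call takes 0.05 s, during which the arm holds its last target. There are 200 camera calls.

### The job

Three plug-in modules stand side by side in the open chassis on the bench. Pry free the one that carries the finned heat sink: swing both of its ejector levers, one at each end, fully outward, so that it is lifted out of its socket at both ends, and leave it standing upright in its guides. Leave the other two modules fully seated.

Things in the scene. Friction and masses are not known exactly. Their poses are not given: they have to be found in the camera images.
- module_fins_centre (a point): Centre of the module to release: upright green board 150 long (y), 4 thick (x), 60 mm high (z up), with a bare aluminium finned heat sink 90 x 40 mm, 24 deep, on its +x face. Loose in the guides of one of three like sockets 60 mm apart, in any order, in a shallow grey metal chassis turned up to 20 deg. Centre at z = 0.038 seated; 11 mm higher with both levers out. Levers beyond its +y and -y ends.
- fins_left_tip (a point): Top centre of the ejector lever at the finned module's +y (left) end: upright steel bar 14 mm wide (along x), 8 mm thick, with a black thumb pad (22 x 9 mm, top 18 mm). When upright, its hinge (level, along x) lies 87 mm below this point and 4 mm nearer the module. It stands 7 mm beyond the module's end; top 40 mm above the module's top edge. z: up the bar; +y: outward.
- fins_left (a joint): Angle of the lever at the +y (left) end, rad: 0 upright (its start is 0 to 0.1), growing as its top swings outward, away from the module, along the module's length; stop at 0.7. It moves with about 2 to 3 N at its top and stays where it is left; past about 0.12 its toe pries that end of the module up.
- fins_right_tip (a point): Top centre of the ejector lever at the finned module's -y (right) end: upright steel bar 14 mm wide (along x), 8 mm thick, with a black thumb pad (22 x 9 mm, top 18 mm). When upright, its hinge (level, along x) lies 87 mm below this point and 4 mm nearer the module. It stands 7 mm beyond the module's end; top 40 mm above the module's top edge. z: up the bar; -y: outward.
- fins_right (a joint): Angle of the lever at the -y (right) end, rad: 0 upright (its start is 0 to 0.1), growing as its top swings outward, away from the module, along the module's length; stop at 0.7. It moves with about 2 to 3 N at its top and stays where it is left; past about 0.12 its toe pries that end of the module up.
- module_caps_centre (a point): Centre of a neighbouring module with a row of four upright round capacitors: same green board (150 x 60 mm), same axes, in a like socket with two like levers. It is to stay seated.
- module_coil_centre (a point): Centre of a neighbouring module with a square transformer with a copper coil: same green board (150 x 60 mm), same axes, in a like socket with two like levers. It is to stay seated.
Things that resemble listed ones, but are neither listed nor needed, are in the scene too. What is shaped like the part that bears fins_left_tip but pink is not meant.

How it is judged:
At the end, for the whole second after the job is handed in: Both levers of the finned module are swung outward past 0.55 rad, its centre stands 7 to 24 mm above its seated height and within 30 mm of where it began, it is upright within 10 degrees and at rest, and the other two modules are within 6 mm of where they were (value of joint each of fins_left, fins_right above 0.55 rad and height (world z) of module_fins_centre between 0.045 and 0.062 m and angle between module_fins_centre's own z axis and vertical below 0.18 rad and distance of module_fins_centre from where it was at the start of the episode below 0.03 m and linear speed of module_fins below 0.02 m/s and distance of each of module_caps_centre, module_coil_centre from where it was at the start of the episode below 0.006 m); the robot touches nothing.
It fails at once if a neighbouring module is unseated (moved more than 6 mm) (distance of any of module_caps_centre, module_coil_centre from where it was at the start of the episode above 0.006 m).
It also fails if it takes over 42 s, if anything falls off the work surface, if the arm or the gripper's body presses on something with over 40 N, if the wrist force passes 120 N, or if a joint passes its speed limit or range.

## Working session

There is one attempt and no reset: what is moved stays moved. The work goes in short steps, Python scripts to look and compute and a tool call to move; the robot and the scene stay as the last step left them, time stands still between calls to the robot, and variables do not carry over. Pictures are saved under pics/ and viewed, at most 10 in all, crops included, and the job is handed in when it is done.

Besides the shell and the picture viewer there is one more tool, called after "Emit:" by a JSON object that holds its "method" and its "body", one argument or row to a line. apply_moves: Moves the arm, as the interface text tells. Scaled input: -1 to 1 covers 20 cm each way for a shift and 360 degrees each way for a turn. Its arguments: {"type":"object","properties":{"moves":{"type":"array","items":{"type":"array","items":{"type":"number"}}},"force":{"type":"number"}},"required":["moves"]}

```bash
mkdir -p pics
python3 - <<'E'
from rig import r
import cv2,numpy as np
np.set_printoptions(precision=4,suppress=True)
for n in("scene","top"):
    i=r.grab_frame(n);cv2.imwrite(f"pics/{n}0.png",i);c=r.camera_info(n);print(n,np.array(c["K"]),np.array(c["cam_to_world"]))
print(r.camera_info("wrist"))
o=r.get_obs();print(o)
a=cv2.imread("pics/scene0.png");b=cv2.imread("pics/top0.png")
E
```

```text
scene [[485.3664   0.     247.9957]
 [  0.     485.3664 190.2713]
 [  0.       0.       1.    ]] [[ 0.5432  0.4845 -0.6857  1.2413]
 [ 0.8396 -0.3194  0.4394 -0.5322]
 [-0.0062 -0.8144 -0.5803  0.7492]
 [ 0.      0.      0.      1.    ]]
top [[438.4331   0.     266.5592]
 [  0.     438.4331 193.8481]
 [  0.       0.       1.    ]] [[-0.0227 -0.9973  0.0697  0.4145]
 [-0.9997  0.0235  0.0101 -0.0584]
 [-0.0118 -0.0694 -0.9975  0.9584]
 [ 0.      0.      0.      1.    ]]
{'K': array([[268.0233,   0.    , 253.1286],
       [  0.    , 268.0233, 192.2392],
       [  0.    ,   0.    ,   1.    ]]), 'mount': array([[-0.0005, -0.9555, -0.2949,  0.0744],
       [ 1.    , -0.0005, -0.0003,  0.0015],
       [ 0.0002, -0.2949,  0.9555, -0.1422],
       [ 0.    ,  0.    ,  0.    ,  1.    ]])}
{'t': 0.1, 'joint_positions': array([ 1.1566,  0.3536,  1.6341,  0.    ,  1.1552, -0.0024]), 'dq': array([-0.0003, -0.0007, -0.0011, -0.0002, -0.0004, -0.0005]), 'joint_efforts': array([ -0.0012, -60.6363, -34.2818,  -0.0001,   0.004 ,   0.    ]), 'ee_pos': array([0.25  , 0.5724, 0.2306]), 'tool_rot': array([-0.6423, -3.0749,  0.002 ]), 'wrist_force': array([-0.5715,  0.0144, -0.5795]), 'wrist_torque': array([-0.0072, -0.0132,  0.0147]), 'finger_force': 0.0, 'gripper_width': 0.08507487398860246}
```

View pics/top0.png

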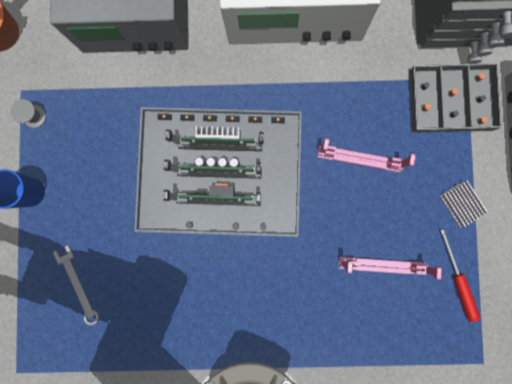

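View pics/scene0.png

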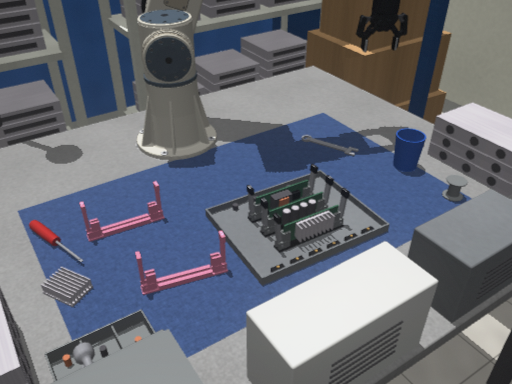

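Three candidate modules appear in the top view. The white fins are at (217,132), the row of four capacitors at (215,162), and the transformer with coil at (222,188). The finned one, farthest in +x, fits; its levers are near (170,135) and (262,138). The pink ones at right are decoys. I'll confirm this in an enlarged crop.

Run:
```python
import cv2,numpy as np
b=cv2.imread("pics/top0.png")[112:214,155:275];a=cv2.imread("pics/scene0.png")[155:255,235:355]
b=cv2.resize(b,None,fx=5,fy=5,interpolation=cv2.INTER_CUBIC)[:300]
a=cv2.resize(a,None,fx=3,fy=3,interpolation=cv2.INTER_CUBIC)
o=np.zeros((600,600,3),np.uint8);o[:300]=b;o[300:,:360]=a;cv2.imwrite("pics/crop.png",o)
```

```text
(no output)
```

View pics/crop.png

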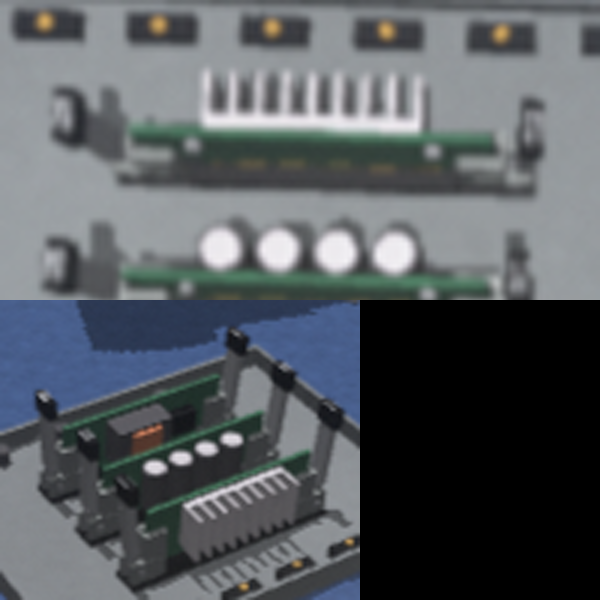

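The crop confirms it: the module with the white-edged fins is farthest from the robot. Its black lever pads are at about (168.6,135.6) and (261.2,138.6) in the top view, and (345,192) and (277,218) in the scene view. Next I triangulate these.

```bash
cat > h.py <<'E'
import numpy as np
from scipy.spatial.transform import Rotation as R
from rig import r
np.set_printoptions(precision=4,suppress=True)
def ray(n,p):
    c=r.camera_info(n);T=np.array(c["cam_to_world"]);d=T[:3,:3]@np.linalg.solve(c["K"],[*p,1]);return T[:3,3],d/np.linalg.norm(d)
def plane(n,p,z):
    o,d=ray(n,p);return o+d*(z-o[2])/d[2]
def tri(ps):
    A=0;b=0
    for n,p in ps:
        o,d=ray(n,p);M=np.eye(3)-np.outer(d,d);A=A+M;b=b+M@o
    return np.linalg.solve(A,b)
def to(target,push=None):
    "row (6 numbers, scaled) from now to target with tool down, tool y along push"
    o=r.get_obs();Rc=R.from_rotvec(o["tool_rot"]);s=Rc.inv().apply(np.array(target)-o["ee_pos"])/.2
    w=np.zeros(3)
    if push is not None:
        y=np.array([*push,0])/np.linalg.norm(push);z=np.array([0,0,-1.]);
        if y@Rc.as_matrix()[:,1]<0:y=-y
        w=(Rc.inv()*R.from_matrix(np.c_[np.cross(y,z),y,z])).as_rotvec()/2/np.pi
    return np.r_[s,w]
E
python3 - <<'E'
from h import *
L=tri([("top",(168.6,135.6)),("scene",(345,192))]);Q=tri([("top",(261.2,138.6)),("scene",(277,218))])
print(L,Q,plane("top",(168.6,135.6),.104),plane("top",(261.2,138.6),.104))
u=(L-Q)[:2];print(np.linalg.norm(u),u/np.linalg.norm(u))
# board top edge ends
a=plane("top",(155+133/5,112+130/5),.068);b=plane("top",(155+497/5,112+143/5),.068);print(a,b,np.linalg.norm(a-b),(a-b)/np.linalg.norm(a-b))
E
```

```text
[0.5969 0.1446 0.095 ] [ 0.5864 -0.0404  0.0931] [0.5941 0.1413 0.104 ] [ 0.5836 -0.0417  0.104 ]
0.18526732085975947 [0.0565 0.9984]
[0.596  0.1229 0.068 ] [ 0.5869 -0.0269  0.068 ] 0.15007419120107193 [0.061  0.9981 0.    ]
```

```bash
cat >> h.py <<'E'
C=np.array([.5915,.048]);U=np.array([.0605,.9982])
def P(s,z):return [*(C+s*U),z]
E
python3 -c "
from h import *
print(to(P(55,.16) if 0 else P(.055,.16),U))"
```

```text
[-2.5197 -1.4604  0.3549 -0.0002 -0.     -0.0559]
```

Emit:
{"method": "apply_moves", "body": {
  "moves": [
    [-0.84,-0.48,0.12,0,0,-0.056,255],
    [-0.84,-0.48,0.12,0,0,-0.056,255],
    [-0.84,-0.48,0.12,0,0,-0.056,255],
    [-0.84,-0.48,0.12,0,0,-0.056,255],
    [-0.84,-0.48,0.12,0,0,-0.056,255]
  ]
}}

```text
t: 0.52
ee_pos: [0.3666, 0.4146, 0.2065]
tool_rot: [-0.093, -3.14, 0.002]
wrist_force: [0.3, 0.1, -0.0]
gripper_width: 0.0255
finger_force: 0.0
```

```bash
python3 -c "
from h import *
print(to(P(.055,.16),U))"
```

```text
[-1.2318 -1.4878  0.2345 -0.0002 -0.0001  0.0002]
```

Emit:
{"method": "apply_moves", "body": {
  "moves": [
    [-0.62,-0.74,0.1,0,0,0,255],
    [-0.62,-0.74,0.1,0,0,0,255],
    [-0.62,-0.74,0.1,0,0,0,255],
    [-0.62,-0.74,0.1,0,0,0,255],
    [-0.62,-0.74,0.1,0,0,0,255]
  ]
}}

```text
t: 0.93
ee_pos: [0.4819, 0.2593, 0.1867]
tool_rot: [-0.096, -3.14, 0.002]
wrist_force: [-1.2, 1.2, -0.4]
gripper_width: -0.0003
finger_force: 0.0
```

Emit:
{"method": "apply_moves", "body": {
  "moves": [
    [-0.5,-0.65,0.1,0,0,0,255],
    [-0.5,-0.65,0.1,0,0,0,255],
    [-0.5,-0.65,0.1,0,0,0,255],
    [-0.5,-0.65,0.1,0,0,0,255],
    [-0.5,-0.65,0.1,0,0,0,255]
  ]
}}

```text
t: 1.35
ee_pos: [0.5755, 0.1212, 0.1662]
tool_rot: [0.1, 3.139, -0.003]
wrist_force: [-0.4, -0.2, 0.1]
gripper_width: -0.0002
finger_force: 0.0
```

```bash
python3 -c "
from h import *
import cv2
print(r.get_obs()['ee_pos'],to(P(.055,.16),U))
cv2.imwrite('pics/w1.png',r.grab_frame('wrist'))"
```

```text
[0.5755 0.1212 0.1662] [-0.1021 -0.0851  0.0315 -0.0003  0.0001 -0.0005]
```

View pics/w1.png

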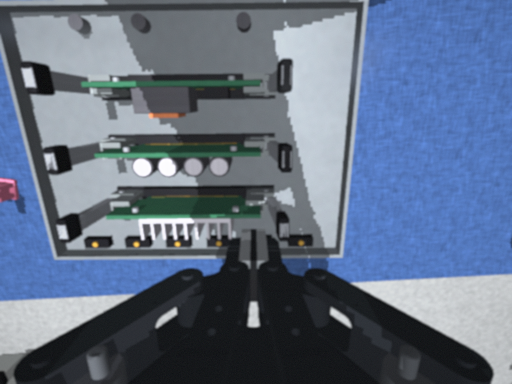

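The wrist view shows the finned module at row ~205, with its left lever pad at (283,225) and right pad at (67,228). The fingertips are at (253,240). I'll cross-check the pad positions from this view.

```bash
python3 -c "
from h import *
o=r.get_obs();c=r.camera_info('wrist');M=c['mount'];Rt=R.from_rotvec(o['tool_rot']).as_matrix()
for p in [(284,226),(67,228),(285,158),(56,159)]:
    O=o['ee_pos']+Rt@M[:3,3];d=Rt@M[:3,:3]@np.linalg.solve(c['K'],[*p,1]);q=O+d*(.1-O[2])/d[2]
    print(q,(q[:2]-C)@U,(q[:2]-C)@[U[1],-U[0]])
"
```

```text
[0.5959 0.1494 0.1   ] 0.10144417306791395 -0.0017625665338152905
[ 0.5859 -0.0348  0.1   ] -0.08298650614052261 -0.0005990328675391622
[0.5379 0.1519 0.1   ] 0.10050911619653827 -0.05977640885696158
[ 0.5271 -0.0275  0.1   ] -0.07929572437492963 -0.05971309586797676
```

Emit:
{"method": "apply_moves", "body": {
  "moves": [
    [-0.1,-0.085,0,0,0,0,255],
    [-0.1,-0.085,0,0,0,0,255],
    [-0.1,-0.085,0.2,0,0,0,255],
    [-0.1,-0.085,0.37,0,0,0,255],
    [-0.1,-0.085,0.37,0,0,0,255]
  ]
}}

```text
t: 1.82
ee_pos: [0.5867, 0.1086, 0.0876]
tool_rot: [-0.093, -3.131, 0.003]
wrist_force: [-2.6, -0.8, -1.1]
gripper_width: -0.0
finger_force: 0.0
```

```bash
python3 -c "
from h import *
for s,z in [(.07,.092),(.0935,.091),(.1135,.080)]: print(to(P(s,z),U))"
```

```text
[-0.0424  0.0489 -0.0224 -0.0003 -0.0015  0.0002]
[-0.0425  0.1664 -0.0176 -0.0003 -0.0015  0.0002]
[-0.0432  0.2665  0.0372 -0.0003 -0.0015  0.0002]
```

Emit:
{"method": "apply_moves", "body": {
  "moves": [
    [0,0,-0.02,0,0,0,255],
    [0,0,-0.02,0,0,0,255],
    [0,0,-0.02,0,0,0,255]
  ]
}}

```text
t: 2.07
ee_pos: [0.5931, 0.1093, 0.0999]
tool_rot: [0.093, 3.137, 0.001]
wrist_force: [0.5, 0.6, -0.6]
gripper_width: -0.0
finger_force: 0.0
```

```bash
python3 -c "
from h import *
print(r.get_obs()['wrist_force'])
for s,z in [(.07,.092),(.0935,.091),(.1135,.080)]: print(to(P(s,z),U))"
```

```text
[ 0.5043  0.5927 -0.5765]
[-0.0105  0.0437  0.0395  0.0001  0.0006  0.0002]
[-0.0107  0.1612  0.0446  0.0001  0.0006  0.0002]
[-0.0106  0.2611  0.0997  0.0001  0.0006  0.0002]
```

Emit:
{"method": "apply_moves", "body": {
  "moves": [
    [-0.01,0.03,0.04,0,0,0,255],
    [-0.01,0.07,0.04,0,0,0,255],
    [-0.01,0.1,0.04,0,0,0,255],
    [-0.01,0.13,0.04,0,0,0,255],
    [-0.01,0.16,0.045,0,0,0,255]
  ]
}}

```text
t: 2.48
ee_pos: [0.5955, 0.1409, 0.0885]
tool_rot: [0.093, 3.14, -0.001]
wrist_force: [0.2, -1.3, -0.9]
gripper_width: 0.0005
finger_force: 0.8
```

Emit:
{"method": "apply_moves", "body": {
  "moves": [
    [0,0.02,0.01,0,0,0,255],
    [0,0.05,0.02,0,0,0,255],
    [0,0.07,0.04,0,0,0,255],
    [0,0.1,0.055,0,0,0,255],
    [0,0.1,0.055,0,0,0,255]
  ]
}}

```text
t: 2.9
ee_pos: [0.5966, 0.1612, 0.0765]
tool_rot: [-0.094, -3.14, -0.0]
wrist_force: [-0.4, 0.5, 0.3]
gripper_width: 0.0
finger_force: 0.0
```

```bash
python3 -c "
from h import *
o=r.get_obs();print((o['ee_pos'][:2]-C)@U,o['wrist_force'])
print(to(P(.1135,.080),U))
import cv2;cv2.imwrite('pics/w2.png',r.grab_frame('wrist'))"
```

```text
0.11329142127436148 [-0.4109  0.4523  0.2697]
[-0.009   0.0011 -0.0174  0.     -0.0001  0.0001]
```

View pics/w2.png

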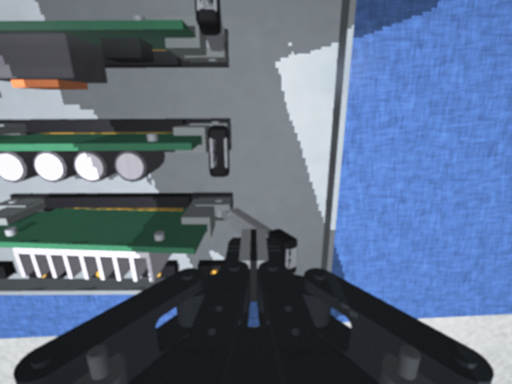

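The lever has swung outward, with its pad at (285,250) just past the fingers, and the board end has lifted. I'll push on until I feel the stop.

Emit:
{"method": "apply_moves", "body": {
  "moves": [
    [0,0.02,0.01,0,0,0,255],
    [0,0.04,0.02,0,0,0,255],
    [0,0.05,0.025,0,0,0,255],
    [0,0.05,0.025,0,0,0,255]
  ]
}}

```text
t: 3.28
ee_pos: [0.5971, 0.1706, 0.0719]
tool_rot: [-0.094, -3.14, 0.0]
wrist_force: [0.0, -0.2, -0.5]
gripper_width: 0.0002
finger_force: 0.1
```

Emit:
{"method": "apply_moves", "body": {
  "moves": [
    [0,0.015,0.005,0,0,0,255],
    [0,0.03,0.01,0,0,0,255],
    [0,0.03,0.01,0,0,0,255]
  ]
}}

```text
t: 3.53
ee_pos: [0.5975, 0.1737, 0.0708]
tool_rot: [-0.092, -3.14, 0.007]
wrist_force: [-1.8, -16.3, 9.9]
gripper_width: -0.0002
finger_force: 9.3
```

The lever is at its stop (16 N). Now I retract and go to the other end.

Emit:
{"method": "apply_moves", "body": {
  "moves": [
    [0,-0.02,-0.1,0,0,0,255],
    [0,-0.02,-0.25,0,0,0,255],
    [0,-0.02,-0.4,0,0,0,255],
    [0,-0.2,-0.4,0,0,0,255],
    [0,-0.35,-0.4,0,0,0,255]
  ]
}}

```text
t: 3.95
ee_pos: [0.5951, 0.1069, 0.1528]
tool_rot: [0.09, 3.135, 0.002]
wrist_force: [0.0, -1.4, -0.8]
gripper_width: 0.0002
finger_force: 0.0
```

```bash
python3 -c "
from h import *
print(to(P(-.055,.15),U))"
```

```text
[ 0.0017 -0.5699  0.0131  0.0002  0.0008  0.0005]
```

Emit:
{"method": "apply_moves", "body": {
  "moves": [
    [0,-0.2,0,0,0,0,255],
    [0,-0.4,0,0,0,0,255],
    [0,-0.53,0,0,0,0,255],
    [0,-0.53,0,0,0,0,255],
    [0,-0.53,0,0,0,0,255]
  ]
}}

```text
t: 4.37
ee_pos: [0.5872, -0.0006, 0.1505]
tool_rot: [0.099, 3.139, 0.001]
wrist_force: [0.3, -0.4, -0.5]
gripper_width: -0.0
finger_force: 0.0
```

```bash
python3 -c "
from h import *
import cv2;cv2.imwrite('pics/w3.png',r.grab_frame('wrist'))
print(to(P(-.055,.094),U))"
```

```text
[-0.0062 -0.0363  0.2823  0.0001  0.0001 -0.0002]
```

View pics/w3.png

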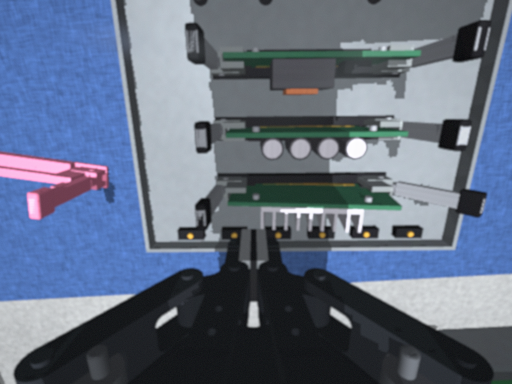

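The left lever lies fully out at (475,203). The right pad is still upright at (203,212), left of the fingers. I'll descend inside it and push outward.

Emit:
{"method": "apply_moves", "body": {
  "moves": [
    [0,-0.025,0.1,0,0,0,255],
    [0,-0.025,0.2,0,0,0,255],
    [0,-0.025,0.28,0,0,0,255],
    [0,-0.025,0.28,0,0,0,255],
    [0,-0.025,0.28,0,0,0,255]
  ]
}}

```text
t: 4.83
ee_pos: [0.5864, -0.0032, 0.0938]
tool_rot: [-0.092, -3.139, -0.0]
wrist_force: [-0.3, 0.0, 0.0]
gripper_width: 0.0003
finger_force: 0.0
```

```bash
python3 -c "
from h import *
for s,z in [(-.07,.092),(-.0935,.089),(-.1135,.077),(-.126,.071)]: print(to(P(s,z),U))"
```

```text
[-0.0096 -0.0927  0.0089  0.     -0.0003  0.0003]
[-0.0094 -0.2102  0.0239  0.     -0.0003  0.0003]
[-0.0094 -0.3103  0.0839  0.     -0.0003  0.0003]
[-0.0093 -0.3728  0.1139  0.     -0.0003  0.0003]
```

Emit:
{"method": "apply_moves", "body": {
  "moves": [
    [-0.01,-0.05,0.01,0,0,0,255],
    [-0.01,-0.09,0.01,0,0,0,255],
    [-0.01,-0.13,0.015,0,0,0,255],
    [-0.01,-0.17,0.02,0,0,0,255],
    [-0.01,-0.21,0.025,0,0,0,255]
  ]
}}

```text
t: 5.25
ee_pos: [0.5865, -0.0475, 0.0897]
tool_rot: [0.095, 3.139, 0.0]
wrist_force: [0.3, 2.2, -0.5]
gripper_width: -0.0002
finger_force: 0.9
```

Emit:
{"method": "apply_moves", "body": {
  "moves": [
    [0,-0.03,0.015,0,0,0,255],
    [0,-0.06,0.035,0,0,0,255],
    [0,-0.1,0.06,0,0,0,255],
    [0,-0.13,0.075,0,0,0,255],
    [0,-0.15,0.085,0,0,0,255]
  ]
}}

```text
t: 5.67
ee_pos: [0.585, -0.074, 0.073]
tool_rot: [0.1, 3.14, 0.009]
wrist_force: [-5.3, 37.8, 33.3]
gripper_width: -0.0001
finger_force: 25.3
```

Emit:
{"method": "apply_moves", "body": {
  "moves": [
    [0,-0.01,0.005,0,0,0,255],
    [0,-0.03,0.01,0,0,0,255],
    [0,-0.03,0.01,0,0,0,255]
  ]
}}

```text
t: 5.92
ee_pos: [0.5849, -0.0746, 0.0727]
tool_rot: [0.102, 3.139, 0.02]
wrist_force: [-5.7, 51.6, 34.4]
gripper_width: -0.0002
finger_force: 30.7
```

The right lever is at its stop. I'll back off, rise, and look.

Emit:
{"method": "apply_moves", "body": {
  "moves": [
    [0,0.06,-0.03,0,0,0,255],
    [0,0.07,-0.15,0,0,0,255],
    [0,0.07,-0.3,0,0,0,255],
    [0,0.1,-0.5,0,0,0,255],
    [0,0.3,-0.6,0,0,0,255]
  ]
}}

```text
t: 6.33
ee_pos: [0.5889, -0.0289, 0.1925]
tool_rot: [0.099, 3.136, -0.003]
wrist_force: [1.3, -0.1, 1.6]
gripper_width: 0.0002
finger_force: 0.0
```

Emit:
{"method": "apply_moves", "body": {
  "moves": [
    [0.2,0.1,-0.2,0,0,0,255],
    [0.4,0.2,-0.2,0,0,0,255],
    [0.5,0.2,-0.2,0,0,0,255],
    [0.5,0.2,-0.2,0,0,0,255],
    [0.5,0.2,-0.2,0,0,0,255]
  ]
}}

```text
t: 6.75
ee_pos: [0.4886, 0.0208, 0.229]
tool_rot: [-0.092, -3.14, 0.0]
wrist_force: [1.1, 0.2, 0.6]
gripper_width: 0.0001
finger_force: 0.0
```

Run:
```python
from h import *
import cv2
w=r.grab_frame('wrist');s=r.grab_frame('scene')[155:255,235:355]
s=cv2.resize(s,None,fx=3,fy=3,interpolation=cv2.INTER_CUBIC)
w=cv2.resize(w,(400,300));o=np.zeros((300,760,3),np.uint8);o[:,:400]=w;o[:,400:]=s;cv2.imwrite('pics/end.png',o)
print(r.get_obs()['ee_pos'],r.get_obs()['wrist_force'])
```

```text
[0.4907 0.0203 0.2289] [ 0.6155 -0.9042  0.334 ]
```

View pics/end.png

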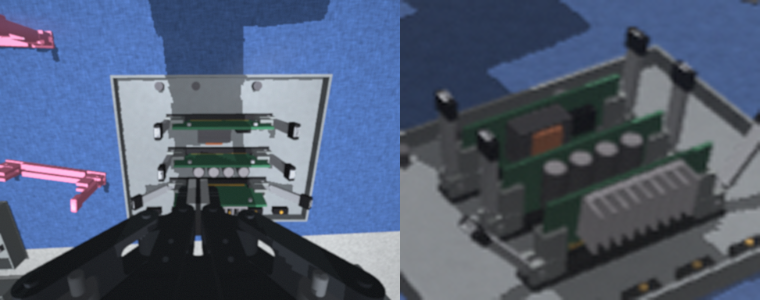

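Both finned-module levers are swung out: the left pad is at (306,202) and the right at (137,200) in the wrist half. In the scene half the board is raised and upright, and the neighbours' levers are still upright. The gripper is clear, so I'm handing in.

```bash
python3 -c "
from rig import r
print(r.hand_in())"
```

```text
the job is handed in; nothing more can be done
None
```

I pushed both ejector levers of the finned module outward to their stops, leaving it raised and upright in its guides with the neighbours looking seated in the last picture, and handed the job in at about 7 s; no verdict came back.

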